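# Corks in the wide jar, a lid on every jar

## Task

Put both loose corks into the widest of the three stoneware jars, then close all three jars, each with the wooden lid that fits it, seated flat on its rim. Leave the jars standing where they are, and do not disturb the sink plug or the salt shaker.

Things in the scene. Friction and masses are not known exactly. Their poses are not given: they have to be found in the camera images.
- jar_small: the small of three loose round blue-glazed stoneware jars, open at the top, standing upright: outer diameter 58 mm, height 55 mm, mouth 46 mm inside, wall 6 mm, inner floor 5 mm above its underside. Origin: centre of its underside, z up.
- jar_medium: the medium of three loose round blue-glazed stoneware jars, open at the top, standing upright: outer diameter 80 mm, height 65 mm, mouth 68 mm inside, wall 6 mm, inner floor 5 mm above its underside. Origin: centre of its underside, z up.
- jar_wide: the widest and tallest of three loose round blue-glazed stoneware jars, open at the top, standing upright: outer diameter 102 mm, height 80 mm, mouth 90 mm inside, wall 6 mm, inner floor 5 mm above its underside. Origin: centre of its underside, z up.
- lid_small: lid of the small jar, right way up: wooden disc 64 mm across, 8 mm thick (10 to 18 mm above the origin); under it a black bevelled plug 36 mm across, 10 mm deep; on top an upright round knob 22 mm across, 18 to 46 mm above the origin. Origin: centre of the plug's underside, z up. Seated, the disc lies on the rim, origin 45 mm above the jar's; 5 mm of play all round.
- lid_medium: lid of the medium jar, right way up: wooden disc 86 mm across, 8 mm thick (10 to 18 mm above the origin); under it a black bevelled plug 58 mm across, 10 mm deep; on top an upright round knob 22 mm across, 18 to 46 mm above the origin. Origin: centre of the plug's underside, z up. Seated, the disc lies on the rim, origin 55 mm above the jar's; 5 mm of play all round.
- lid_wide: lid of the wide jar, right way up: wooden disc 108 mm across, 8 mm thick (10 to 18 mm above the origin); under it a black bevelled plug 80 mm across, 10 mm deep; on top an upright round knob 22 mm across, 18 to 46 mm above the origin. Origin: centre of the plug's underside, z up. Seated, the disc lies on the rim, origin 70 mm above the jar's; 5 mm of play all round.
- cork_a: one of two equal wine corks, a plain cylinder 23 mm across and 38 mm tall, standing on end at the start. Origin: centre of the end that is down at the start, z along the cork.
- cork_b: the other of two equal wine corks, a plain cylinder 23 mm across and 38 mm tall, standing on end at the start. Origin: centre of the end that is down at the start, z along the cork.
- sink_plug: bystander: black rubber sink plug, 51 mm across, body 21 mm high with a wire ring up to 37 mm. Origin: centre of its underside. To be left alone.
- salt_shaker: bystander: glass salt shaker with a grey domed top, 44 mm across, 90 mm tall. Origin: centre of its underside. To be left alone.
Things that resemble listed ones, but are neither listed nor needed, are in the scene too. What is shaped like the cork_a but orange or red is not meant.

How it is judged:
By the outcome, as a careful person would: the job done as asked, in the order asked, and still so for the second after the job is handed in, with the robot touching nothing.
It also fails if it takes over 128 s, if anything falls off the work surface, if the arm or the gripper's body presses on something with over 40 N, if the wrist force passes 120 N, or if a joint passes its speed limit or range.

## Robot

A 6-joint arm with a two-finger parallel gripper is mounted at the origin on a cart in front of the work surface, level with it; the furniture and walls round the work are solid. World frame = base frame: x ahead of the robot, y to its left, z up, the work surface at z = 0. Lengths are in m, angles in rad, forces in N, time in s.
With the tool pointing down it reaches from about 0.325 to 0.75 m from the base axis. Payload 7.6 kg.
Tool frame: the origin (TCP) lies at the very end of the fingers, on their centre line; the grasp point (between the pads) lies 19 mm behind it; z points along the fingers, y is the line along which they close (so a half turn about z gives the same grasp; the last joint's range is limited). The gripper opens to 85 mm and grips with 20 to 120 N. Pads are 22 mm wide; open, the fingers measure 114 mm over their backs; the gripper's body (76 mm by 85 mm) begins 54 mm behind the grasp point. The pads swing forward as they close: fully open they stand 13 mm farther back than shut.
Start: joints at [-1.188, 0.052, 1.401, -0, 1.689, -0.07], TCP at [0.23, -0.472, 0.198] pointing down, gripper open.
Joint ranges: [-2.9, 2.9], [-0.91, 2.17], [0.12, 2.37], [-1.06, 4.2], [0.26, 2.73], [-2.93, 2.93]. Speed limits (rad/s): [2.57, 2.57, 3.01, 3.14, 3.14, 3.14].

## Interface

Orientations are given as a rotation vector (axis times angle).
In Python, from cell import status, viewer, r gives the robot as it stands. The module is installed in compiled form; this text tells all that it offers.
- The arm moves only by the tool play_rows, never from a script. Its argument "commands" is a list that holds one entry, the list of rows, each a list of 4 numbers: the shift along the tool's x, y, z as a fraction of full scale, then the turn about the tool's z as a fraction of full scale. In form: [[[x, y, z, roll], ...]]. A call has 1 to 10 rows; each row is the pose to reach, as a shift and turn from the pose commanded when the call began, along the tool's axes at that moment; what a row does not reach only later rows make up. Full scale, the value 1, is 300 mm for a shift and 0.5 rad for a turn. A row lasts 1/10 s, in which the tool goes at most 50 mm and 8.59 degrees, less where a joint would pass 70% of its speed; a pose out of reach is approached as far as the arm can. A call with a number of a shift or a turn outside -1 to 1 is refused whole. A call with a gripper value outside its range is refused whole. "jaw" is the opening, from -1 (shut) to 1 (fully open), set as the call begins (left out, the last holds). The fingers move at their own pace and stop on an object; "grip_force" is the grip in N (left out, the last holds). Time passes only in rows, so rows that repeat a pose let the fingers close. It gives the time, the measured TCP pose, the force, the opening and the grip force at its end, in the units of the state.
- status.read_state(): the state, without advancing time (a new reading comes with each control period).
- viewer.camera(name): name is "scene" or "top" or "wrist"; returns the picture (384x512x3 uint8, red, green, blue); there is no depth.
- viewer.camera_params(name): a dict with "camera_matrix" (3x3 intrinsics, pixels), "extrinsics" (4x4, takes a point from world to camera coordinates). Camera axes: x right, y down, z forward; pixel columns grow to the right and rows downward; lengths in m; the calibration is good to about 2 mm. A picture is of the moment at which its call begins: read the wrist's pose just before it. camera_params takes no time and is no camera call; for the wrist camera it gives the pose at the moment of the call.
- r.close_job(): hands the job in; it is judged then, once.
The state is a dict: "t": time; "joints": joint angles; "joint_vel": joint speeds; "joint_efforts": joint torques, N m; "position": TCP position; "tool_rot": TCP orientation; "wrist_force": force on the tool from outside, world axes, zero at the start; "wrist_torque": the same for the moment, N m; "grip_width": finger opening in m; "grasp_force": force on a finger pad.
Only numpy, scipy, OpenCV 4.12 (cv2) and the standard library are available. Lean on these libraries where they do the work, as an engineer would, in place of code of your own. Each camera call takes 0.05 s, during which the arm holds its last target. There are 200 camera calls.

## Working session

There is one attempt and no reset: what is moved stays moved. The work goes in short steps, Python scripts to look and compute and a tool call to move; the robot and the scene stay as the last step left them, time stands still between calls to the robot, and variables do not carry over. Pictures are saved under pics/ and viewed, at most 14 in all, crops included, and the job is handed in when it is done.

Besides the shell and the picture viewer there is one more tool, called as name(argument=value, ...), one argument or row to a line, values as JSON. play_rows: Moves the arm, as the interface text tells. Shift numbers are shares of 300 mm and turn numbers shares of 0.5 rad, none past 1 either way. Its arguments: {"type":"object","properties":{"commands":{"type":"array"},"jaw":{"type":"number"},"grip_force":{"type":"number"}},"required":["commands"]}

```bash
mkdir -p pics
python3 - <<'E'
from cell import status, viewer, r
import cv2,numpy as np
print(status.read_state())
for n in ("top","scene"):
    im=viewer.camera(n); cv2.imwrite(f"pics/{n}0.png",im[:,:,::-1])
    p=viewer.camera_params(n); print(n,p)
    cv2.imwrite(f"pics/{n}0big.png",cv2.resize(im[:,:,::-1],(800,600),interpolation=cv2.INTER_CUBIC))
E
```

```text
{'t': 0.0, 'joints': array([-1.18827904e+00,  5.28612667e-02,  1.40172633e+00,  1.17312431e-06,
        1.68858621e+00, -7.02892725e-02]), 'joint_vel': array([ 0.00033766, -0.00074681,  0.00125992, -0.00135958, -0.00030941,
       -0.00075761]), 'joint_efforts': array([ 1.92523061e-03, -3.81661892e+01, -3.60189843e+01,  3.78650370e-06,
        6.14616016e-03, -4.44831926e-05]), 'position': array([ 0.2295785 , -0.47175548,  0.19755883]), 'tool_rot': array([-3.05989711e+00, -7.04855575e-01,  3.84163786e-04]), 'wrist_force': array([-0.46173892,  0.20047957,  0.11465349]), 'wrist_torque': array([ 0.01233041, -0.00798828,  0.02599542]), 'grasp_force': 0.0, 'grip_width': 0.08518777694788317}
top {'camera_matrix': array([[408.92595132,   0.        , 253.52934573],
       [  0.        , 408.92595132, 195.65638856],
       [  0.        ,   0.        ,   1.        ]]), 'extrinsics': array([[ 2.46120178e-02, -9.99690833e-01,  3.53367128e-03,
        -8.60350019e-02],
       [-9.89849914e-01, -2.48643387e-02, -1.39924664e-01,
         5.48199720e-01],
       [ 1.39969266e-01, -5.39758941e-05, -9.90155847e-01,
         1.20214939e+00],
       [ 0.00000000e+00,  0.00000000e+00,  0.00000000e+00,
         1.00000000e+00]])}
scene {'camera_matrix': array([[354.1524943 ,   0.        , 259.03576925],
       [  0.        , 354.1524943 , 188.88698451],
       [  0.        ,   0.        ,   1.        ]]), 'extrinsics': array([[ 0.84755294, -0.5304957 , -0.01511052, -0.48013515],
       [-0.24213869, -0.36120622, -0.90049926,  0.11862197],
       [ 0.47225297,  0.76687964, -0.43459493,  0.92109534],
       [ 0.        ,  0.        ,  0.        ,  1.        ]])}
```

View pics/top0big.png

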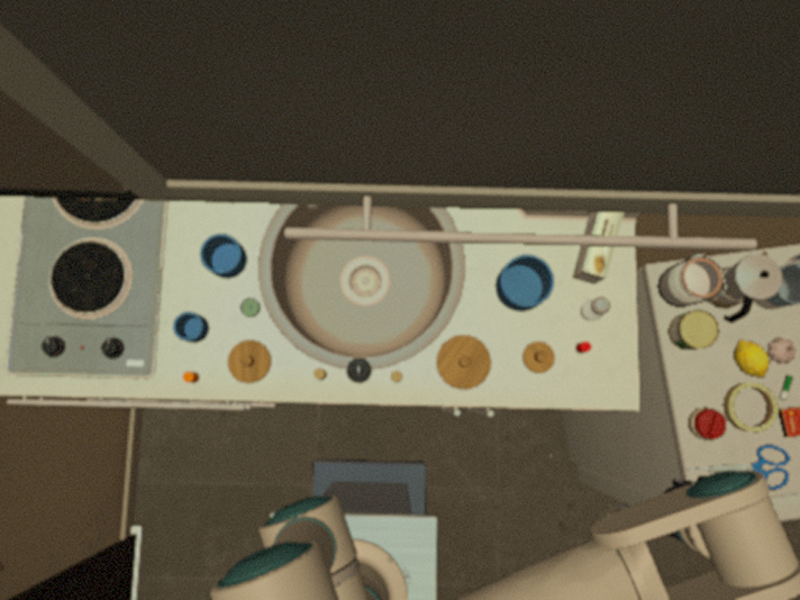

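View pics/scene0big.png

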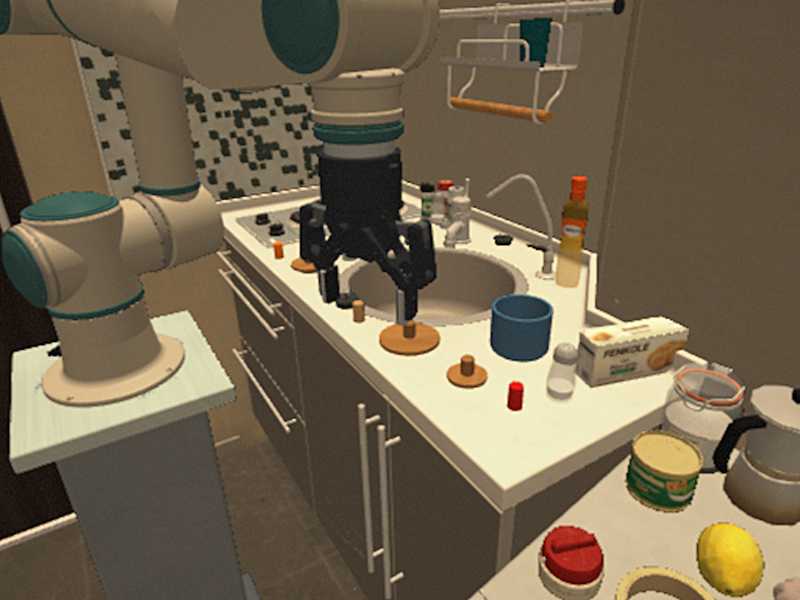

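The top view (800×600) shows:
- **Jars:** wide at (525,283), medium at (223,256), small at (191,327).
- **Lids:** wide at (464,362), medium at (250,361), small at (539,357).
- **Corks:** at (320,374) and (397,377), on either side of the sink plug at (359,370).
- **Salt shaker:** at (597,308).
- **Decoys:** orange at (190,377), red at (584,347), and a green disc at (250,307).
- **Obstacle:** a rail overhead near row 238.

The scene view confirms that the jars, lids and corks are upright.

```bash
cat > h.py <<'E'
import numpy as np, cv2
from cell import status, viewer, r
from scipy.optimize import least_squares
from scipy.spatial.transform import Rotation as R
def proj(p,P):
    c=P["extrinsics"][:3,:3]@np.asarray(p,float).T+P["extrinsics"][:3,3:]
    q=P["camera_matrix"]@c; return (q[:2]/q[2]).T
def ray(px,P,z):
    E=P["extrinsics"]; Rm=E[:3,:3]; o=-Rm.T@E[:3,3]
    d=Rm.T@np.linalg.inv(P["camera_matrix"])@np.array([px[0],px[1],1.])
    return o+d*(z-o[2])/d[2]
A=np.linspace(0,2*np.pi,60)
def cyl(x,y,rad,z0,z1):
    c=[x,y]+rad*np.c_[np.cos(A),np.sin(A)]
    return np.vstack([np.c_[c,0*A+z0],np.c_[c,0*A+z1]])
SH=16
def sil(x,y,parts,P,shape=(384,512)):
    m=np.zeros(shape,np.uint8)
    for p in parts:
        h=cv2.convexHull(proj(cyl(x,y,*p),P).astype(np.float32))
        cv2.fillConvexPoly(m,np.round(h*SH).astype(np.int32),255,shift=4)
    return m
def cen(m):
    M=cv2.moments(m,True); return np.array([M['m10'],M['m01']])/M['m00'],M['m00']
def locate(mask,px,parts,P,zc):
    n,lab,st,ce=cv2.connectedComponentsWithStats(mask.astype(np.uint8))
    cand=[i for i in range(1,n) if st[i,4]>15]; i=min(cand,key=lambda i:np.hypot(*(ce[i]-px)))
    m=(lab==i).astype(np.uint8)
    cs,_=cv2.findContours(m,cv2.RETR_EXTERNAL,cv2.CHAIN_APPROX_NONE); cv2.drawContours(m,cs,-1,1,-1)
    c,a=cen(m); xy=ray(c,P,zc)[:2]
    for _ in range(6):
        c2,a2=cen(sil(*xy,parts,P)); xy=xy+ray(c,P,zc)[:2]-ray(c2,P,zc)[:2]
    s=sil(*xy,parts,P)>0
    return xy,a,a2,(s&(m>0)).sum()/(s|(m>0)).sum()
JAR=dict(small=(.029,.055),medium=(.040,.065),wide=(.051,.080))
LID=dict(small=.032,medium=.043,wide=.054)
def go(x,y,z,yaw=None):
    """rows fraction for target; yaw = world angle of closing axis"""
    s=status.read_state(); Rm=R.from_rotvec(s["tool_rot"]).as_matrix()
    d=Rm.T@(np.array([x,y,z])-s["position"])/.3
    a=np.arctan2(Rm[1,1],Rm[0,1]); t=0
    if yaw is not None: t=-((yaw-a+np.pi/2)%np.pi-np.pi/2)/.5
    print("rows",d.round(4),"roll",round(t,3),"pos",s["position"].round(4),"yaw",round(a,3),"j",s["joints"].round(2),"t",round(s["t"],2))
E
python3 - <<'E'
from h import *
im=cv2.imread("pics/top0.png"); hsv=cv2.cvtColor(im,cv2.COLOR_BGR2HSV); P=viewer.camera_params("top")
blue=cv2.inRange(hsv,(98,110,20),(118,255,255)); wood=cv2.inRange(hsv,(8,80,60),(25,255,255))
s=.64
for n,px in dict(small=(191,327),medium=(223,256),wide=(525,283)).items():
    rr,h=JAR[n]; print("jar",n,locate(blue,np.array(px)*s,[(rr,0,h)],P,h))
for n,px in dict(small=(539,357),medium=(250,361),wide=(464,362)).items():
    print("lid",n,locate(wood,np.array(px)*s,[(LID[n],.010,.018),(.011,.018,.046)],P,.018))
wood2=cv2.inRange(hsv,(8,55,60),(28,255,255))
for n,px in dict(a=(320,374),b=(397,377)).items():
    print("cork",n,locate(wood2,np.array(px)*s,[(.0115,0,.038)],P,.03))
print("plug",ray(np.array((359,370))*s,P,.02),"shaker",ray(np.array((600,303))*s,P,.09))
# rail right end
S=viewer.camera_params("scene")
def tri(a,b):
    f=lambda p:np.r_[proj(p[None],P)[0]-np.array(a)*s,proj(p[None],S)[0]-np.array(b)*s]
    o=least_squares(f,[.6,-.3,.3]); return o.x,o.fun
print("rail",tri((755,243),(618,8)),tri((285,232),(285,8)))
print("tip of tap",tri((368,215),(488,190)))
E
```

```text
jar small (array([0.4988371 , 0.32395929]), 170.0, 441.0, np.float64(0.3881278538812785))
jar medium (array([0.63795745, 0.26530046]), 332.0, 752.0, np.float64(0.44148936170212766))
jar wide (array([ 0.59638862, -0.31192311]), 563.0, 1158.0, np.float64(0.4853448275862069))
lid small (array([ 0.46021269, -0.35293948]), 329.0, 387.0, np.float64(0.8414322250639387))
lid medium (array([0.43741188, 0.21327791]), 592.0, 682.0, np.float64(0.8680351906158358))
lid wide (array([ 0.44689346, -0.20615653]), 942.0, 1045.0, np.float64(0.9014354066985646))
cork a (array([0.41572588, 0.07263055]), 51.0, 74.0, np.float64(0.6891891891891891))
cork b (array([ 0.41539588, -0.07509258]), 50.0, 62.0, np.float64(0.819672131147541))
plug [ 0.42485268 -0.00332691  0.02      ] shaker [ 0.55756626 -0.45216324  0.09      ]
rail (array([ 0.55539344, -0.48433627,  0.52059131]), array([-8.39108206,  6.77957748,  8.4292586 , -3.49974413])) (array([0.51592673, 0.08032681, 0.5460827 ]), array([-13.43100881,  24.38048009,  43.07446433,  -4.96695877]))
tip of tap (array([ 0.70943092, -0.03418031,  0.18876977]), array([  5.63093272,  -7.83698323, -11.1931493 ,   2.24927122]))
```

```bash
cat > top.py <<'E'
from h import *
def run(im,P,pr=True):
    hsv=cv2.cvtColor(im,cv2.COLOR_BGR2HSV); s=.64; o={}
    b,g,rd=[im[:,:,i].astype(int) for i in range(3)]
    blue=(b-rd>12); wood=(rd-b>38)
    for n,px in dict(small=(191,327),medium=(223,256),wide=(525,283)).items():
        rr,h=JAR[n]; o["jar "+n]=locate(blue,np.array(px)*s,[(rr,0,h)],P,h)
    for n,px in dict(small=(539,357),medium=(250,361),wide=(464,362)).items():
        o["lid "+n]=locate(wood,np.array(px)*s,[(LID[n],.010,.018),(.011,.018,.046)],P,.018)
    for n,px in dict(a=(320,374),b=(397,377)).items():
        o["cork "+n]=locate(wood,np.array(px)*s,[(.0115,0,.038)],P,.03)
    for k,v in o.items(): print(k,v[0].round(4),v[1],v[2],round(v[3],2))
if __name__=="__main__":
    im=cv2.imread("pics/top0.png"); P=viewer.camera_params("top"); run(im,P)
    go(.415,-.075,.13,np.pi/2)
    go(.415,-.075,.13,0)
E
python3 top.py
```

```text
jar small [0.5014 0.3295] 304.0 434.0 0.7
jar medium [0.6435 0.2723] 579.0 761.0 0.76
jar wide [ 0.6026 -0.3202] 947.0 1163.0 0.81
lid small [ 0.4608 -0.3531] 363.0 388.0 0.94
lid medium [0.4376 0.2137] 634.0 681.0 0.93
lid wide [ 0.4472 -0.2057] 999.0 1041.0 0.96
cork a [0.4164 0.0745] 46.0 71.0 0.65
cork b [ 0.4154 -0.0751] 50.0 62.0 0.82
rows [ 1.1343 -0.9187  0.227 ] roll 0.906 pos [ 0.2296 -0.4718  0.1977] yaw -1.118 j [-1.19  0.05  1.4   0.    1.69 -0.07] t 0.1
rows [ 1.1343 -0.9187  0.227 ] roll -2.236 pos [ 0.2296 -0.4718  0.1977] yaw -1.118 j [-1.19  0.05  1.4   0.    1.69 -0.07] t 0.1
```

```bash
python3 -c "
from h import *
go(.43,-.24,.20,0)"
```

```text
rows [ 0.9387 -0.4026 -0.0071] roll -2.236 pos [ 0.2296 -0.4718  0.1977] yaw -1.118 j [-1.19  0.05  1.4   0.    1.69 -0.07] t 0.1
```

play_rows(
  commands=[
    [[0.94,-0.4,0,-1],[0.94,-0.4,0,-1],[0.94,-0.4,0,-1],[0.94,-0.4,0,-1],[0.94,-0.4,0,-1],[0.94,-0.4,0,-1],[0.94,-0.4,0,-1],[0.94,-0.4,0,-1],[0.94,-0.4,0,-1]],
  ],
)

```text
t: 1.0
position: [0.4302, -0.2414, 0.1981]
tool_rot: [-2.792, -1.44, 0.001]
wrist_force: [-1.5, -0.4, -0.1]
grip_width: 0.0854
grasp_force: 0.0
```

Run:
```python
from h import *
s=status.read_state(); P=viewer.camera_params("wrist"); im=viewer.camera("wrist")[:,:,::-1]
np.savez("w1.npz",im=im,K=P["camera_matrix"],E=P["extrinsics"]); cv2.imwrite("pics/w1.png",im); print(P,s["position"])
go(.415,-.075,.10,0)
```

```text
{'camera_matrix': array([[315.19807025,   0.        , 246.07548025],
       [  0.        , 315.19807025, 189.33984195],
       [  0.        ,   0.        ,   1.        ]]), 'extrinsics': array([[ 0.81476521, -0.57978869, -0.00165161, -0.48910619],
       [-0.5557119 , -0.78173666,  0.28297011,  0.01400914],
       [-0.16535399, -0.22963638, -0.95912731,  0.39533497],
       [ 0.        ,  0.        ,  0.        ,  1.        ]])} [ 0.43021409 -0.2414327   0.19811886]
rows [ 0.4237 -0.3636  0.3273] roll -1.239 pos [ 0.43   -0.2418  0.1982] yaw -0.62 j [-0.59 -0.04  1.49 -0.    1.69  0.03] t 1.05
```

View pics/w1.png

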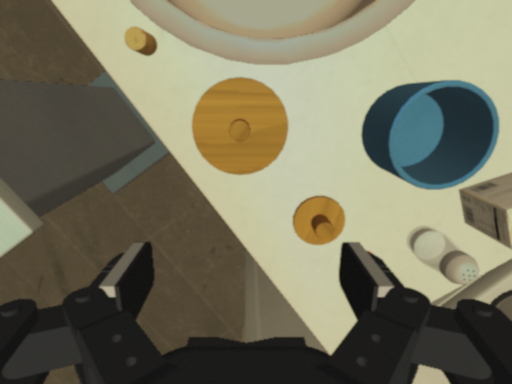

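The wrist view shows the wide jar at about (430,135), wide lid (240,126), small lid (319,220), cork b (141,41) and shaker (445,255).

```bash
cat > wr.py <<'E'
from h import *
def fit(im,P,items):
    b,g,rd=[im[:,:,i].astype(int) for i in range(3)]
    blue=(b-rd>15).astype(np.uint8); wood=((rd-b>45)).astype(np.uint8)
    for k,px in items.items():
        t,n=k.split()
        if t=="jar": parts,m,z=[(JAR[n][0],0,JAR[n][1])],blue,JAR[n][1]
        elif t=="lid": parts,m,z=[(LID[n],.010,.018),(.011,.018,.046)],wood,.018
        else: parts,m,z=[(.0115,0,.038)],wood,.03
        v=locate(m,np.array(px),parts,P,z); print(k,v[0].round(4),v[1],v[2],round(v[3],3))
def snap(name):
    P=viewer.camera_params("wrist"); im=np.ascontiguousarray(viewer.camera("wrist")[:,:,::-1]); cv2.imwrite(f"pics/{name}.png",im); return im,P
E
python3 - <<'E'
from wr import *
d=np.load("w1.npz"); P=dict(camera_matrix=d["K"],extrinsics=d["E"])
fit(np.ascontiguousarray(d["im"]),P,{"jar wide":(430,135),"lid wide":(240,126),"lid small":(319,220),"cork b":(141,41)})
go(.4155,-.0755,.10,0)
E
```

```text
jar wide [ 0.6002 -0.3182] 11483.0 12472.0 0.921
lid wide [ 0.4453 -0.2046] 7447.0 7634.0 0.976
lid small [ 0.4589 -0.3523] 2070.0 2229.0 0.93
cork b [ 0.4143 -0.0736] 670.0 790.0 0.849
rows [ 0.4233 -0.3612  0.3273] roll -1.239 pos [ 0.43   -0.2418  0.1982] yaw -0.62 j [-0.59 -0.04  1.49 -0.    1.69  0.03] t 1.05
```

play_rows(
  commands=[
    [[0.42,-0.36,0.2,-1],[0.42,-0.36,0.33,-1],[0.42,-0.36,0.33,-1],[0.42,-0.36,0.33,-1],[0.42,-0.36,0.33,-1],[0.42,-0.36,0.33,-1],[0.42,-0.36,0.33,-1]],
  ],
)

```text
t: 1.75
position: [0.4164, -0.0771, 0.1005]
tool_rot: [2.35, 2.082, 0.001]
wrist_force: [-0.1, -0.2, -0.2]
grip_width: 0.0852
grasp_force: 0.0
```

Run:
```python
from wr import *
im,P=snap("w2")
print(proj([[.415,-.0745,.03],[.416,.0745,.03]],P))
go(.415,-.0745,.010,0)
```

```text
[[244.6937799  186.72773278]
 [219.60875624 -22.15002644]]
rows [ 0.0084 -0.0065  0.3019] roll -0.241 pos [ 0.4164 -0.0772  0.1006] yaw -0.121 j [-0.27 -0.19  1.83 -0.    1.5  -0.15] t 1.8
```

View pics/w2.png

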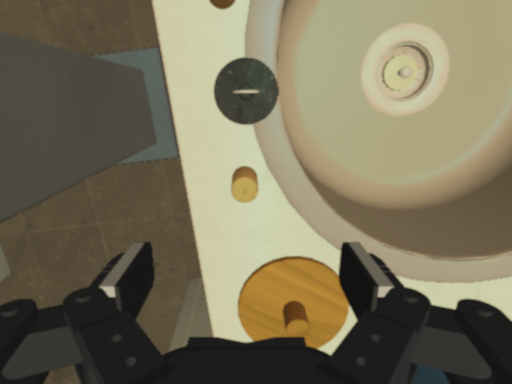

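Cork b is at (244,185), as predicted. The sink rim is close on its +x side, so I'll turn the closing axis to run along the rim and half-close the jaws before going down.

play_rows(
  commands=[
    [[0.008,-0.006,0,1],[0.008,-0.006,0,1],[0.008,-0.006,0,1],[0.008,-0.006,0,1],[0.008,-0.006,0.15,1],[0.008,-0.006,0.3,1],[0.008,-0.006,0.3,1],[0.008,-0.006,0.3,1]],
  ],
  jaw=0,
)

```text
t: 2.6
position: [0.4147, -0.0738, 0.0106]
tool_rot: [2.793, 1.438, -0.0]
wrist_force: [-0.0, -0.0, 0.9]
grip_width: 0.0427
grasp_force: 0.0
```

play_rows(
  commands=[
    [[0,0,0,0],[0,0,0,0],[0,0,0,0],[0,0,0,0],[0,0,0,0]],
  ],
  jaw=-1,
  grip_force=30,
)

```text
t: 3.1
position: [0.4145, -0.073, 0.0098]
tool_rot: [2.791, 1.441, 0.001]
wrist_force: [0.3, 0.4, 0.1]
grip_width: -0.0001
grasp_force: 0.0
```

Run:
```python
from h import *
go(.60,-.318,.15)
go(.45,-.2,.15)
```

```text
rows [-0.3074  0.9775 -0.4666] roll 0 pos [ 0.4145 -0.073   0.0098] yaw -0.618 j [-0.26 -0.09  1.93 -0.    1.3   0.36] t 3.1
rows [-0.2764  0.3421 -0.4671] roll 0 pos [ 0.4145 -0.073   0.0098] yaw -0.618 j [-0.26 -0.09  1.93 -0.    1.3   0.36] t 3.1
```

The jaws shut fully, so the grasp missed. I'll look before moving anything.

Run:
```python
from wr import *
im,P=snap("w3"); print(proj([[.4145,-.073,.0098]],P))
S=viewer.camera("scene")[120:320,140:400,::-1]; cv2.imwrite("pics/s3.png",np.hstack([cv2.resize(S,(480,370)),cv2.resize(im,(320,240),interpolation=cv2.INTER_AREA)[:,:].copy() if 0 else cv2.copyMakeBorder(cv2.resize(im,(320,240)),0,130,0,0,cv2.BORDER_CONSTANT)]))
```

```text
[[247.86963011 222.12096972]]
```

View pics/s3.png

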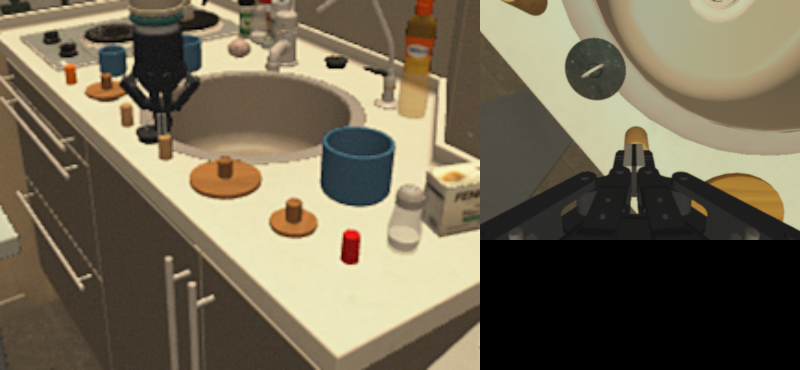

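The wrist inset shows cork b still standing, just ahead of the closed fingers. I'll work out where it is now.

Run:
```python
from wr import *
S=viewer.camera_params("scene"); k=480/260
q=proj([[.4145,-.073,.0098],[.415,-.0745,0],[.415,-.0745,.038]],S); print("scene crop px",(q-[140,120])*k)
P=viewer.camera_params("wrist"); im=cv2.imread("pics/w3.png")
fit(im,P,{"cork b":(251,205)})
for z in (0,.038): print(proj([[.415,-.0745,z],[.43,-.05,z]],P))
cv2.imwrite("pics/w3c.png",cv2.resize(im[150:330,150:390],(800,600),interpolation=cv2.INTER_CUBIC))
T=viewer.camera("top")[:,:,::-1]; cv2.imwrite("pics/t3.png",T)
b,rd=T[:,:,0].astype(int),T[:,:,2].astype(int)
for t in (0,): fit(np.ascontiguousarray(T),viewer.camera_params("top"),{"cork b":(254,241),"cork a":(205,239)})
```

```text
scene crop px [[163.91440389 149.32796879]
 [164.93422315 154.96115632]
 [163.70671552 133.95915367]]
cork b [ 0.42   -0.0676] 1025.0 2347.0 0.435
[[250.09720578 217.63716233]
 [247.02386639 173.44412997]]
[[250.93461884 244.79657098]
 [247.17983216 191.59688341]]
cork b [0.4169 0.0745] 42.0 73.0 0.592
cork a [0.4169 0.0745] 42.0 73.0 0.592
```

View pics/w3c.png

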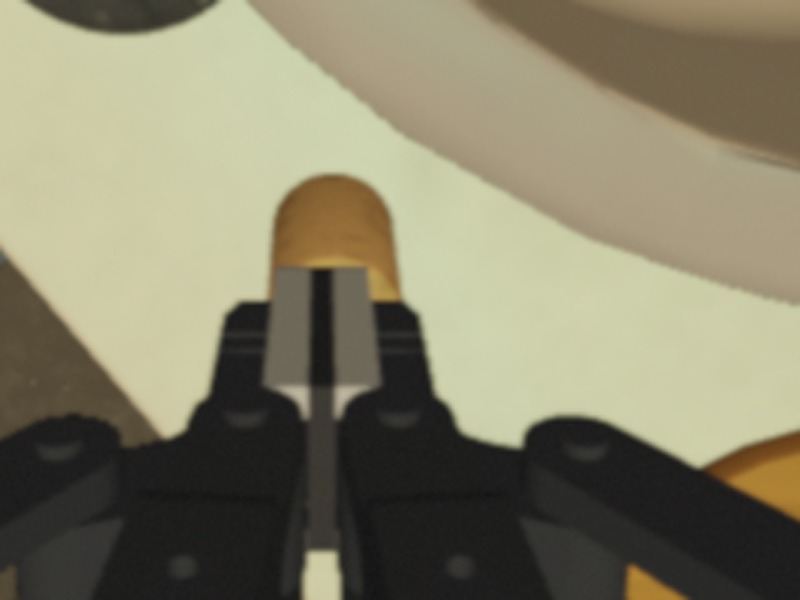

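The cork hasn't moved, yet the fingertips show up near z≈0.038 in both views while the TCP reads 0.010. I'll raise the arm and measure the real tip offset.

play_rows(
  commands=[
    [[0,0,-0.2,0],[0,0,-0.2,0],[0,0,-0.2,0],[0,0,-0.2,0],[0,0,-0.2,0]],
  ],
)

```text
t: 3.75
position: [0.4133, -0.0727, 0.0678]
tool_rot: [-2.79, -1.44, 0.003]
wrist_force: [-0.5, 0.5, -0.3]
grip_width: -0.0
grasp_force: 0.0
```

Run:
```python
from wr import *
im,P=snap("w4"); st=status.read_state(); t=st["position"]; print(t,st["grip_width"])
S=viewer.camera_params("scene"); I=np.ascontiguousarray(viewer.camera("scene")[:,:,::-1]); cv2.imwrite("pics/s4.png",I)
a=cv2.resize(I[150:230,180:280],(500,400),interpolation=cv2.INTER_CUBIC)
b=cv2.resize(im[170:290,180:270],(300,400),interpolation=cv2.INTER_CUBIC)
for dz,c in ((0,(0,0,255)),(.028,(255,0,255))):
    p=[t+[0,0,dz]]; q=(proj(p,S)[0]-[180,150])*5; w=(proj(p,P)[0]-[180,170])*(300/90)
    cv2.drawMarker(a,tuple(int(v) for v in q),c,0,20,1); cv2.drawMarker(b,tuple(int(v) for v in w),c,0,20,1)
cv2.imwrite("pics/c4.png",np.hstack([a,b]))
```

```text
[ 0.41337734 -0.0727354   0.06791396] 0.00016047474464881878
```

View pics/c4.png

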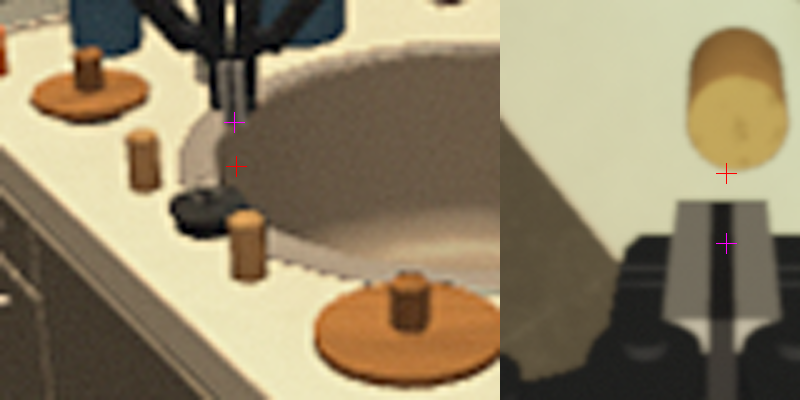

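Both views agree: the real fingertips end about 30 mm above the reported TCP. I'll put a number on that.

Run:
```python
from wr import *
S=viewer.camera_params("scene");P=viewer.camera_params("wrist");st=status.read_state();t=st["position"]
X=R.from_rotvec(st["tool_rot"]).as_matrix()
for dz in (.0,.02,.025,.03,.035,.04):
    for sx in (-.011,.011):
        p=[t+X[:,0]*sx+[0,0,dz]]
        print(dz,sx,"scene",((proj(p,S)[0]-[180,150])*5).round(0),"wrist",((proj(p,P)[0]-[180,170])*(300/90)).round(0))
```

```text
0.0 -0.011 scene [234. 174.] wrist [226. 230.]
0.0 0.011 scene [240. 158.] wrist [226. 116.]
0.02 -0.011 scene [232. 142.] wrist [226. 282.]
0.02 0.011 scene [238. 127.] wrist [227. 158.]
0.025 -0.011 scene [232. 134.] wrist [227. 297.]
0.025 0.011 scene [237. 119.] wrist [227. 170.]
0.03 -0.011 scene [231. 126.] wrist [227. 313.]
0.03 0.011 scene [237. 111.] wrist [227. 182.]
0.035 -0.011 scene [231. 118.] wrist [227. 330.]
0.035 0.011 scene [236. 103.] wrist [227. 196.]
0.04 -0.011 scene [230. 110.] wrist [227. 348.]
0.04 0.011 scene [236.  95.] wrist [227. 210.]
```

The wrist fit gives 36 mm and the scene fit 37–40 mm, so the tips end about 36 mm short of the reported TCP. I'll lower every grasp and place height by that much, watching the force.

Run:
```python
from wr import *
im=cv2.imread("pics/w4.png");P=viewer.camera_params("wrist")
fit(im,P,{"cork b":(245,200)})
go(.415,-.0745,-.02)
```

```text
cork b [ 0.4147 -0.0744] 1124.0 1260.0 0.893
rows [-0.0015  0.0081  0.2937] roll 0 pos [ 0.4135 -0.0728  0.0681] yaw -0.618 j [-0.26 -0.17  1.87 -0.    1.44  0.36] t 3.85
```

play_rows(
  commands=[
    [[0,0.008,0,0],[0,0.008,0,0],[0,0.008,0,0],[0,0.008,0.1,0],[0,0.008,0.2,0],[0,0.008,0.25,0],[0,0.008,0.29,0],[0,0.008,0.29,0],[0,0.008,0.29,0]],
  ],
  jaw=0,
)

```text
t: 4.75
position: [0.4167, -0.0745, -0.017]
tool_rot: [2.791, 1.44, 0.001]
wrist_force: [0.7, -0.2, 0.0]
grip_width: 0.0426
grasp_force: 0.0
```

play_rows(
  commands=[
    [[0,0,0,0],[0,0,0,0],[0,0,0,0],[0,0,0,0],[0,0,0,0]],
  ],
  jaw=-1,
  grip_force=30,
)

```text
t: 5.25
position: [0.4172, -0.0746, -0.0164]
tool_rot: [2.79, 1.44, 0.003]
wrist_force: [-0.9, 0.4, 6.7]
grip_width: 0.0219
grasp_force: 29.6
```

Run:
```python
from h import *
go(.60,-.318,.12)
```

```text
rows [-0.3079  0.9677 -0.4528] roll 0 pos [ 0.4172 -0.0746 -0.0164] yaw -0.618 j [-0.26 -0.04  1.94 -0.    1.24  0.35] t 5.25
```

Cork b is gripped: opening 21.9 mm, pad force 30 N. Next: lift it, carry it across, and look at it from over the jar.

play_rows(
  commands=[
    [[0,0,-0.2,0],[0,0,-0.4,0],[0,0,-0.47,0],[-0.27,0.97,-0.47,0],[-0.27,0.97,-0.47,0],[-0.27,0.97,-0.47,0],[-0.27,0.97,-0.47,0],[-0.27,0.97,-0.47,0],[-0.27,0.97,-0.47,0],[-0.27,0.97,-0.47,0]],
  ],
)

```text
t: 6.25
position: [0.6072, -0.3128, 0.1177]
tool_rot: [-2.79, -1.434, 0.006]
wrist_force: [-0.1, 0.5, -1.3]
grip_width: 0.0221
grasp_force: 29.7
```

play_rows(
  commands=[
    [[0,0,0,0],[0,0,0,0],[0,0,0,0]],
  ],
)

```text
t: 6.55
position: [0.6064, -0.308, 0.1252]
tool_rot: [2.789, 1.441, 0.002]
wrist_force: [0.3, 0.2, -0.1]
grip_width: 0.0215
grasp_force: 29.7
```

Run:
```python
from wr import *
im,P=snap("w5")
fit(im,P,{"jar wide":(246,250)})
go(.607,-.308,.02)
```

```text
jar wide [ 0.607  -0.3066] 10108.0 15066.0 0.639
rows [0.0011 0.0008 0.351 ] roll 0 pos [ 0.6064 -0.308   0.1253] yaw -0.617 j [-0.52  0.52  0.98 -0.    1.63  0.09] t 6.6
```

View pics/w5.png

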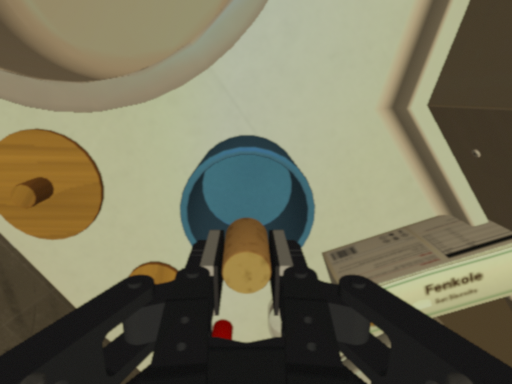

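The wrist view shows cork b held at (247,255) over the wide jar, whose rim spans columns 181–314 with its top at row 147. I'll check that against the model.

Run:
```python
from wr import *
P=viewer.camera_params("wrist")
for x,y in ((.600,-.318),(.602,-.315)):
    q=proj(cyl(x,y,.051,.08,.08),P); print(x,y,q.min(0),q.max(0))
# cork lower end centre for assumed bottom heights
t=status.read_state()["position"]
for z in (.13,.14,.15): print(z,proj([[t[0],t[1],z],[t[0],t[1],z+.038]],P))
```

```text
0.6 -0.318 [180.02557498 145.83332544] [316.25048137 273.74134701]
0.602 -0.315 [179.59852386 140.70163488] [316.41509753 269.72181252]
0.13 [[247.89008492 225.15663217]
 [248.42736564 256.68607099]]
0.14 [[248.00983368 232.18389222]
 [248.61558065 267.73116102]]
0.15 [[248.14343132 240.02385052]
 [248.8316925  280.41333056]]
```

The jar position (0.600, −0.318) holds. I'll lower the cork inside and let go.

play_rows(
  commands=[
    [[0,0,0.15,0],[0,0,0.28,0],[0,0,0.34,0],[0,0,0.34,0],[0,0,0.34,0]],
  ],
)

```text
t: 7.1
position: [0.607, -0.3088, 0.0234]
tool_rot: [2.79, 1.44, 0.002]
wrist_force: [0.1, -0.9, 0.5]
grip_width: 0.0218
grasp_force: 29.7
```

play_rows(
  commands=[
    [[0,0,0,0],[0,0,0,0],[0,0,0,0],[0,0,-0.2,0],[0,0,-0.36,0],[0,0,-0.36,0],[0,0,-0.36,0]],
  ],
  jaw=-0.15,
)

```text
t: 7.8
position: [0.6078, -0.3098, 0.1334]
tool_rot: [2.787, 1.438, 0.006]
wrist_force: [0.4, -0.6, -0.9]
grip_width: 0.036
grasp_force: 0.0
```

Run:
```python
from wr import *
go(.416,.0745,.09)
S=viewer.camera_params("scene")
```

```text
rows [ 0.6734 -1.2643  0.1364] roll 0 pos [ 0.6078 -0.3098  0.1334] yaw -0.618 j [-0.53  0.52  0.97 -0.    1.65  0.09] t 7.8
```

play_rows(
  commands=[
    [[0.55,-1,0.1,-1],[0.55,-1,0.1,-1],[0.55,-1,0.1,-1],[0.55,-1,0.1,-1],[0.55,-1,0.1,-1],[0.55,-1,0.1,-1],[0.55,-1,0.1,-1],[0.55,-1,0.1,-1],[0.55,-1,0.1,-1]],
  ],
)

```text
t: 8.7
position: [0.4568, -0.0002, 0.0982]
tool_rot: [-2.346, -2.088, 0.002]
wrist_force: [-0.2, -0.9, 0.1]
grip_width: 0.0366
grasp_force: 0.0
```

Run:
```python
from wr import *
go(.4165,.0745,.07,.4)
```

```text
rows [ 0.2318 -0.162   0.0941] roll -1.032 pos [ 4.568e-01 -2.000e-04  9.820e-02] yaw -0.116 j [-0.08 -0.09  1.74 -0.    1.49  0.04] t 8.7
```

play_rows(
  commands=[
    [[0.23,-0.16,0.09,-1],[0.23,-0.16,0.09,-1],[0.23,-0.16,0.09,-1],[0.23,-0.16,0.09,-1],[0.23,-0.16,0.09,-1],[0.23,-0.16,0.09,-1]],
  ],
  jaw=0,
)

```text
t: 9.3
position: [0.4183, 0.0727, 0.072]
tool_rot: [-1.763, -2.6, 0.001]
wrist_force: [-0.6, 0.3, -0.2]
grip_width: 0.0429
grasp_force: 0.0
```

Run:
```python
from wr import *
im,P=snap("w6"); q=proj([[.4165,.0745,.02]],P)[0]; print(q)
fit(im,P,{"cork a":q})
go(.4165,.0745,-.018)
```

```text
[244.82329417 193.78751726]
cork a [0.4155 0.0741] 1071.0 1210.0 0.888
rows [ 0.0077 -0.0032  0.3004] roll 0 pos [0.4183 0.0727 0.0721] yaw 0.379 j [ 0.09 -0.16  1.86 -0.    1.44 -0.29] t 9.35
```

play_rows(
  commands=[
    [[0.008,-0.005,0.1,0],[0.008,-0.005,0.2,0],[0.008,-0.005,0.26,0],[0.008,-0.005,0.3,0],[0.008,-0.005,0.3,0],[0.008,-0.005,0.3,0]],
  ],
)

```text
t: 9.95
position: [0.4163, 0.075, -0.0169]
tool_rot: [1.76, 2.602, 0.001]
wrist_force: [1.4, -0.5, -0.0]
grip_width: 0.0425
grasp_force: 0.0
```

play_rows(
  commands=[
    [[0,0,0,0],[0,0,0,0],[0,0,0,0],[0,0,0,0],[0,0,-0.2,0],[0,0,-0.4,0],[0,0,-0.47,0],[0,0,-0.47,0]],
  ],
  jaw=-1,
)

```text
t: 10.75
position: [0.419, 0.0755, 0.13]
tool_rot: [1.754, 2.595, 0.012]
wrist_force: [-0.0, -0.1, 0.4]
grip_width: 0.0218
grasp_force: 29.6
```

Run:
```python
from wr import *
go(.45,-.16,.12,-.1)
```

```text
rows [-0.7668 -0.1973  0.0338] roll 0.964 pos [0.419  0.0755 0.13  ] yaw 0.382 j [ 0.09 -0.22  1.79 -0.    1.56 -0.29] t 10.75
```

play_rows(
  commands=[
    [[-0.77,-0.2,0.03,1],[-0.77,-0.2,0.03,1],[-0.77,-0.2,0.03,1],[-0.77,-0.2,0.03,1],[-0.77,-0.2,0.03,1],[-0.77,-0.2,0.03,1],[-0.77,-0.2,0.03,1],[-0.77,-0.2,0.03,1]],
  ],
)

```text
t: 11.55
position: [0.446, -0.1606, 0.114]
tool_rot: [-2.347, -2.087, 0.0]
wrist_force: [0.0, -0.1, -0.3]
grip_width: 0.0219
grasp_force: 29.6
```

Run:
```python
from wr import *
go(.593,-.328,.125,-.6)
```

```text
rows [-0.4968  0.5518 -0.037 ] roll 0.966 pos [ 0.446  -0.1606  0.114 ] yaw -0.117 j [-0.42 -0.05  1.67  0.    1.52 -0.31] t 11.55
```

play_rows(
  commands=[
    [[-0.5,0.55,-0.04,1],[-0.5,0.55,-0.04,1],[-0.5,0.55,-0.04,1],[-0.5,0.55,-0.04,1],[-0.5,0.55,-0.04,1],[-0.5,0.55,-0.04,1],[-0.5,0.55,-0.04,1],[-0.5,0.55,-0.04,1]],
  ],
)

```text
t: 12.35
position: [0.5923, -0.3283, 0.1268]
tool_rot: [-2.79, -1.443, -0.0]
wrist_force: [-1.3, 0.3, 0.3]
grip_width: 0.0218
grasp_force: 29.6
```

Run:
```python
from wr import *
im,P=snap("w7"); cv2.imwrite("pics/w7c.png",im[80:300,130:370]); print(proj([[.6,-.318,.005]],P)); q=proj(cyl(.6,-.318,.051,.08,.08),P); print(q.min(0),q.max(0))
go(.593,-.328,.025)
```

```text
[[247.67740572 161.28754284]]
[178.32732758 109.69577331] [317.83242595 244.71731778]
rows [0.0025 0.0009 0.3401] roll 0 pos [ 0.5923 -0.3284  0.127 ] yaw -0.616 j [-0.56  0.52  0.99  0.    1.64  0.06] t 12.4
```

View pics/w7c.png

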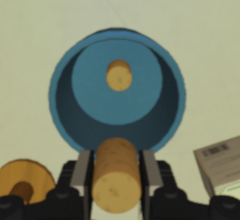

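Cork b stands inside the wide jar at crop (119,75), away from where the second will go. I'll lower cork a in.

play_rows(
  commands=[
    [[0,0,0.15,0],[0,0,0.28,0],[0,0,0.34,0],[0,0,0.34,0],[0,0,0.34,0]],
  ],
)

```text
t: 12.9
position: [0.5927, -0.3296, 0.026]
tool_rot: [2.79, 1.441, 0.001]
wrist_force: [-0.1, -0.6, 0.8]
grip_width: 0.0214
grasp_force: 29.6
```

play_rows(
  commands=[
    [[0,0,0,0],[0,0,0,0],[0,0,0,0],[0,0,-0.2,0],[0,0,-0.36,0],[0,0,-0.36,0],[0,0,-0.36,0]],
  ],
  jaw=-0.15,
)

```text
t: 13.6
position: [0.5936, -0.3308, 0.1364]
tool_rot: [2.787, 1.438, 0.005]
wrist_force: [-0.1, -0.4, -0.5]
grip_width: 0.0362
grasp_force: 0.0
```

Run:
```python
from wr import *
go(.446,-.205,.10)
```

```text
rows [ 0.0565 -0.6448  0.1169] roll 0 pos [ 0.5936 -0.3308  0.1364] yaw -0.618 j [-0.56  0.51  0.97 -0.    1.65  0.06] t 13.6
```

play_rows(
  commands=[
    [[0.055,-0.645,0.05,0],[0.055,-0.645,0.1,0],[0.055,-0.645,0.1,0],[0.055,-0.645,0.1,0],[0.055,-0.645,0.1,0],[0.055,-0.645,0.1,0],[0.055,-0.645,0.1,0]],
  ],
  jaw=0,
)

```text
t: 14.3
position: [0.445, -0.205, 0.1026]
tool_rot: [2.791, 1.44, 0.001]
wrist_force: [0.2, -0.3, 0.3]
grip_width: 0.0425
grasp_force: 0.0
```

Run:
```python
from wr import *
im,P=snap("w8"); T=np.ascontiguousarray(viewer.camera("top")[:,:,::-1])
q=proj([[.446,-.205,.018]],P)[0];print(q); fit(im,P,{"lid wide":q})
a=cv2.resize(T[150:220,300:400],(500,350),interpolation=cv2.INTER_CUBIC)
cv2.imwrite("pics/c8.png",np.hstack([a,cv2.resize(im,(300,225))[:225].copy() if 0 else cv2.copyMakeBorder(cv2.resize(im,(300,225)),0,125,0,0,0)]))
go(.446,-.205,-.01)
```

```text
[248.31972012 183.83016171]
lid wide [ 0.4455 -0.2047] 11960.0 12242.0 0.977
rows [0.0021 0.0012 0.3759] roll 0 pos [ 0.4452 -0.2052  0.1028] yaw -0.618 j [-0.51  0.    1.64 -0.    1.49  0.11] t 14.4
```

View pics/c8.png

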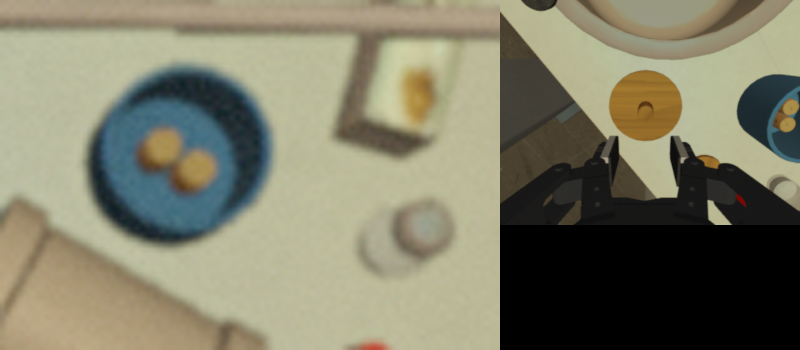

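Both corks stand in the wide jar at crop (160,148) and (193,170). Now the wide lid.

play_rows(
  commands=[
    [[0.002,0.001,0.15,0],[0.002,0.001,0.28,0],[0.002,0.001,0.34,0],[0.002,0.001,0.375,0],[0.002,0.001,0.375,0],[0.002,0.001,0.375,0]],
  ],
)

```text
t: 15.0
position: [0.4458, -0.2047, -0.0089]
tool_rot: [2.79, 1.44, 0.002]
wrist_force: [-0.6, 0.1, 0.8]
grip_width: 0.0425
grasp_force: 0.0
```

play_rows(
  commands=[
    [[0,0,0,0],[0,0,0,0],[0,0,0,0],[0,0,0,0],[0,0,0,0]],
  ],
  jaw=-1,
  grip_force=50,
)

```text
t: 15.5
position: [0.446, -0.2047, -0.0084]
tool_rot: [2.789, 1.439, 0.003]
wrist_force: [0.3, -0.8, 6.2]
grip_width: 0.0204
grasp_force: 49.2
```

Run:
```python
from wr import *
go(.6,-.318,.10)
```

```text
rows [-0.0102  0.6384 -0.359 ] roll 0 pos [ 0.446  -0.2047 -0.0084] yaw -0.618 j [-0.51  0.13  1.74 -0.    1.26  0.11] t 15.5
```

play_rows(
  commands=[
    [[0,0,-0.1,0],[0,0,-0.25,0],[0,0,-0.36,0],[0,0,-0.37,0],[-0.003,0.2,-0.37,0],[-0.006,0.35,-0.37,0],[-0.01,0.5,-0.37,0],[-0.01,0.64,-0.37,0],[-0.01,0.64,-0.37,0],[-0.01,0.64,-0.37,0]],
  ],
)

```text
t: 16.5
position: [0.599, -0.3175, 0.0979]
tool_rot: [-2.789, -1.439, 0.003]
wrist_force: [0.3, 0.6, -1.7]
grip_width: 0.02
grasp_force: 49.7
```

Run:
```python
from wr import *
im,P=snap("w9")
q=proj([[.6,-.318,.08]],P)[0]; cv2.imwrite("pics/w9s.png",im)
t=status.read_state(); z0=t["position"][2]+.0084
for k,p in (("jar",cyl(.6,-.318,.051,0,.08)),("disc",cyl(*t["position"][:2],.054,z0+.010,z0+.018))):
    cv2.polylines(im,[np.round(cv2.convexHull(proj(p,P).astype(np.float32))).astype(np.int32)],True,(0,0,255),1)
cv2.imwrite("pics/w9.png",im)
print(t["grip_width"]); go(.6,-.318,.0615)
```

```text
0.020186265443428598
rows [1.000e-04 4.800e-03 1.268e-01] roll 0 pos [ 0.5989 -0.3172  0.0995] yaw -0.618 j [-0.54  0.53  1.02  0.    1.59  0.08] t 16.55
```

View pics/w9.png

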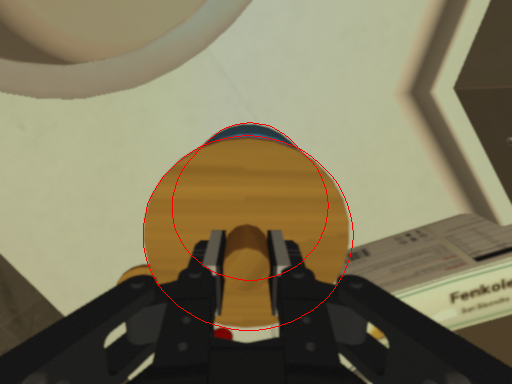

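The predicted lid outline (centre about (248,233)) and jar outline (top at row 123) both match the picture, so I'll seat the lid.

play_rows(
  commands=[
    [[0,0.005,0.04,0],[0,0.005,0.07,0],[0,0.005,0.1,0],[0,0.005,0.115,0],[0,0.005,0.125,0],[0,0.005,0.125,0],[0,0.005,0.125,0]],
  ],
)

```text
t: 17.25
position: [0.6009, -0.3187, 0.0638]
tool_rot: [2.791, 1.44, 0.0]
wrist_force: [-0.1, 0.2, -1.1]
grip_width: 0.0199
grasp_force: 49.7
```

play_rows(
  commands=[
    [[0,0,0.004,0],[0,0,0.008,0],[0,0,0.009,0],[0,0,0.009,0]],
  ],
)

```text
t: 17.65
position: [0.6011, -0.3188, 0.0617]
tool_rot: [2.791, 1.44, 0.001]
wrist_force: [-0.6, 1.9, 4.1]
grip_width: 0.0201
grasp_force: 50.3
```

Contact at 4 N, at the expected seating height. Releasing.

play_rows(
  commands=[
    [[0,0,0,0],[0,0,0,0],[0,0,0,0],[0,0,-0.08,0],[0,0,-0.2,0],[0,0,-0.2,0],[0,0,-0.2,0]],
  ],
  jaw=0,
)

```text
t: 18.35
position: [0.6013, -0.3189, 0.1217]
tool_rot: [2.79, 1.44, 0.002]
wrist_force: [-0.1, 0.4, -1.2]
grip_width: 0.0427
grasp_force: 0.0
```

Run:
```python
from wr import *
go(.4595,-.3527,.08)
```

```text
rows [-0.3656 -0.3202  0.1384] roll 0 pos [ 0.6013 -0.3189  0.1217] yaw -0.618 j [-0.54  0.53  0.99 -0.    1.63  0.08] t 18.35
```

play_rows(
  commands=[
    [[-0.365,-0.32,0,0],[-0.365,-0.32,0,0],[-0.365,-0.32,0.05,0],[-0.365,-0.32,0.13,0],[-0.365,-0.32,0.13,0],[-0.365,-0.32,0.13,0],[-0.365,-0.32,0.13,0]],
  ],
)

```text
t: 19.05
position: [0.4602, -0.3523, 0.0826]
tool_rot: [2.79, 1.442, 0.001]
wrist_force: [0.6, 0.1, 0.0]
grip_width: 0.0422
grasp_force: 0.0
```

Run:
```python
from wr import *
im,P=snap("w10"); q=proj([[.4595,-.3527,.018]],P)[0]; fit(im,P,{"lid small":q})
T=np.ascontiguousarray(viewer.camera("top")[:,:,::-1]); cv2.imwrite("pics/t10.png",T)
go(.4595,-.3527,-.01)
```

```text
lid small [ 0.4587 -0.3516] 4814.0 5050.0 0.954
rows [-0.0023 -0.0018  0.3092] roll 0 pos [ 0.4602 -0.3523  0.0827] yaw -0.617 j [-0.72  0.27  1.39 -0.    1.48 -0.1 ] t 19.15
```

play_rows(
  commands=[
    [[-0.001,-0.004,0.12,0],[-0.001,-0.004,0.22,0],[-0.001,-0.004,0.28,0],[-0.001,-0.004,0.308,0],[-0.001,-0.004,0.308,0],[-0.001,-0.004,0.308,0]],
  ],
)

```text
t: 19.75
position: [0.4588, -0.3524, -0.0092]
tool_rot: [2.79, 1.44, 0.001]
wrist_force: [0.2, 0.0, 0.7]
grip_width: 0.0427
grasp_force: 0.0
```

play_rows(
  commands=[
    [[0,0,0,0],[0,0,0,0],[0,0,0,0],[0,0,0,0],[0,0,0,0]],
  ],
  jaw=-1,
)

```text
t: 20.25
position: [0.4587, -0.3525, -0.0091]
tool_rot: [2.79, 1.439, 0.002]
wrist_force: [-0.6, 1.2, 6.4]
grip_width: 0.0199
grasp_force: 49.0
```

Run:
```python
from wr import *
go(.42,-.12,.11,-.1)
```

```text
rows [ 0.5566 -0.5532 -0.3985] roll -1.036 pos [ 0.4587 -0.3525 -0.0091] yaw -0.618 j [-0.72  0.36  1.47  0.    1.3  -0.1 ] t 20.25
```

play_rows(
  commands=[
    [[0,0,-0.1,0],[0,0,-0.25,0],[0,0,-0.4,0],[0.14,-0.14,-0.4,-0.25],[0.28,-0.28,-0.4,-0.5],[0.42,-0.42,-0.4,-0.75],[0.56,-0.55,-0.4,-1],[0.56,-0.55,-0.4,-1],[0.56,-0.55,-0.4,-1]],
  ],
)

```text
t: 21.15
position: [0.4203, -0.116, 0.1095]
tool_rot: [-2.344, -2.091, -0.001]
wrist_force: [1.0, 0.1, 0.3]
grip_width: 0.0199
grasp_force: 49.3
```

Run:
```python
from wr import *
go(.42,.16,.13,.3)
```

```text
rows [ 0.9139 -0.1052 -0.0678] roll -0.827 pos [ 0.4203 -0.116   0.1095] yaw -0.114 j [-0.35 -0.16  1.78  0.    1.52 -0.24] t 21.15
```

play_rows(
  commands=[
    [[0.15,-0.02,-0.07,-0.14],[0.3,-0.035,-0.07,-0.28],[0.45,-0.05,-0.07,-0.41],[0.6,-0.07,-0.07,-0.55],[0.75,-0.09,-0.07,-0.69],[0.91,-0.105,-0.07,-0.83],[0.91,-0.105,-0.07,-0.83],[0.91,-0.105,-0.07,-0.83]],
  ],
)

```text
t: 21.95
position: [0.4217, 0.1558, 0.1301]
tool_rot: [1.866, 2.527, -0.001]
wrist_force: [0.6, -0.2, -0.6]
grip_width: 0.0201
grasp_force: 49.3
```

Run:
```python
from wr import *
im,P=snap("w11"); z=proj([[.5,.326,.055],[.64,.269,.065],[.4376,.2137,.018]],P); print(z)
fit(im,P,{"jar small":z[0],"jar medium":z[1]}); go(.5,.326,.10)
```

```text
[[423.58251912  -1.8086145 ]
 [564.91789574 136.54961276]
 [282.3037273  122.65451817]]
jar small [0.5006 0.3286] 3868.0 4287.0 0.913
jar medium [0.6422 0.2703] 3186.0 3981.0 0.851
rows [0.4692 0.4159 0.0998] roll 0 pos [0.4218 0.1549 0.1301] yaw 0.296 j [ 0.27 -0.13  1.72 -0.    1.56 -0.03] t 22.0
```

View pics/w11.png

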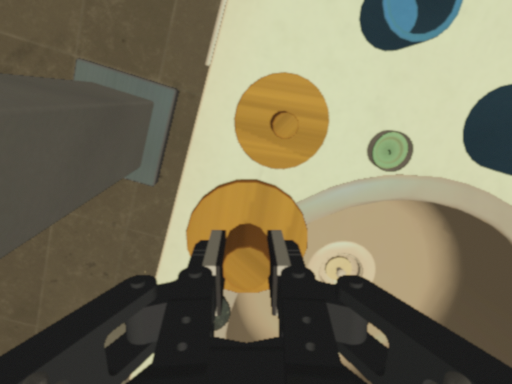

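The held small lid is at (247,236), the medium lid at (282,122), and the small jar is cut off at the top edge. I'll move closer for a clean fit.

play_rows(
  commands=[
    [[0.06,0.06,0,0],[0.12,0.13,0,0],[0.17,0.19,0,0],[0.17,0.19,0,0],[0.17,0.19,0,0]],
  ],
)

```text
t: 22.5
position: [0.4616, 0.2195, 0.13]
tool_rot: [-1.871, -2.524, 0.002]
wrist_force: [-0.1, 0.1, -1.2]
grip_width: 0.0204
grasp_force: 49.4
```

Run:
```python
from wr import *
im,P=snap("w12"); z=proj([[.5,.326,.04],[.64,.269,.04]],P); print(z)
fit(im,P,{"jar small":z[0],"jar medium":z[1]})
# rim fit: search xy maximising gradient along rim circle
g=cv2.GaussianBlur(im,(3,3),0).astype(np.float32); b,rd=g[:,:,0]-g[:,:,2],g.sum(2)
from scipy.ndimage import map_coordinates as mc
for n,x0 in (("small",(.5,.327)),("medium",(.641,.27))):
    rr,h=JAR[n]; best=[]
    for dx in np.arange(-.006,.0061,.0005):
        for dy in np.arange(-.006,.0061,.0005):
            def f(rad,zz):
                q=proj(cyl(x0[0]+dx,x0[1]+dy,rad,zz,zz)[:60],P); ok=(q>2).all(1)&(q[:,0]<509)&(q[:,1]<380)
                return mc(rd,[q[:,1],q[:,0]],order=1,mode="nearest")*ok
            best.append(((f(rr+.002,h)-f(rr-.001,h)).mean(),dx,dy))
    print(n,max(best),np.array(x0)+max(best)[1:])
go(.5,.326,.09)
```

```text
[[331.71478871  73.34993091]
 [457.09275466 188.57481061]]
jar small [0.4997 0.3267] 5100.0 5705.0 0.893
jar medium [0.6441 0.2708] 9248.0 9882.0 0.938
small (np.float32(183.6431), np.float64(-0.0029999999999999975), np.float64(-0.0019999999999999966)) [0.497 0.325]
medium (np.float32(74.63825), np.float64(-0.004999999999999999), np.float64(5.204170427930421e-18)) [0.636 0.27 ]
rows [0.3026 0.2265 0.1333] roll 0 pos [0.4614 0.2194 0.1301] yaw 0.295 j [ 0.37  0.04  1.55 -0.    1.55  0.08] t 22.55
```

View pics/w12.png

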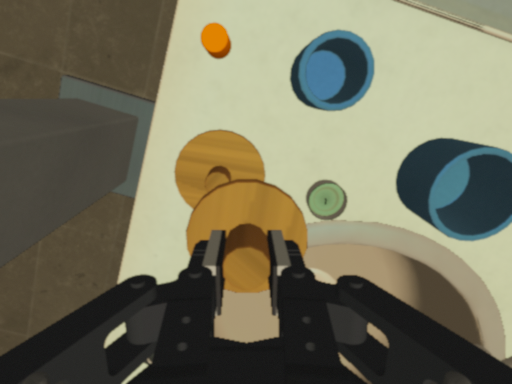

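The small jar's rim spans about columns 302–374 and rows 30–110. The medium jar's rim is cut at the right edge. I'll fit the rims by their brightness edges against the model.

Run:
```python
from wr import *
P=viewer.camera_params("wrist"); im=cv2.imread("pics/w12.png")
for c in ((.4985,.326),(.497,.325),(.4997,.3267)):
    q=proj(cyl(*c,.029,.055,.055),P); print(c,q.min(0).round(1),q.max(0).round(1))
hsv=cv2.cvtColor(im,cv2.COLOR_BGR2HSV)
m=(hsv[:,:,1]>70)&(hsv[:,:,0]>90)&(hsv[:,:,0]<130)
m[:,:280]=0
n,l,s,c=cv2.connectedComponentsWithStats(m.astype(np.uint8))
print([tuple(x) for x in s[1:] if x[4]>300])
for nm,px in (("small",(335,70)),("medium",(455,190))):
    rr,h=JAR[nm]; print(nm,locate(m,np.array(px),[(rr,0,h)],P,h))
```

```text
(0.4985, 0.326) [296.4  28.6] [374.2 111.2]
(0.497, 0.325) [294.1  29.4] [371.8 111.9]
(0.4997, 0.3267) [298.3  28.2] [376.1 110.8]
[(np.int32(292), np.int32(31), np.int32(81), np.int32(79), np.int32(5005)), (np.int32(397), np.int32(139), np.int32(115), np.int32(101), np.int32(9180))]
small (array([0.49938971, 0.32652546]), 5005.0, 5683.0, np.float64(0.8805418719211823))
medium (array([0.64383667, 0.27074028]), 9180.0, 9889.0, np.float64(0.929620253164557))
```

play_rows(
  commands=[
    [[0.1,0.07,0,0],[0.2,0.15,0,0],[0.304,0.222,0,0],[0.304,0.222,0.07,0],[0.304,0.222,0.133,0],[0.304,0.222,0.133,0],[0.304,0.222,0.133,0]],
  ],
)

```text
t: 23.25
position: [0.4984, 0.3267, 0.0909]
tool_rot: [1.87, 2.524, -0.0]
wrist_force: [-0.3, 0.3, -0.1]
grip_width: 0.0201
grasp_force: 49.4
```

Run:
```python
from wr import *
im,P=snap("w13"); t=status.read_state(); z0=t["position"][2]+.0091
b,rd=im[:,:,0].astype(int),im[:,:,2].astype(int)
m=np.zeros(b.shape,bool); w=(rd-b>60); w[:150]=0; w[235:]=0; cs=np.argwhere(w); print("wood top row",cs[:,0].min(), "pred",proj(cyl(*t["position"][:2],.032,z0+.010,z0+.018),P).min(0))
go(.4985,.326,.0365)
v=np.argwhere((b-rd>12)); v=v[(abs(v[:,1]-248)<60)&(v[:,0]<260)]; print("blue rows/cols",v.min(0),v.max(0)); q=proj(cyl(.4985,.326,.029,0,.055),P); print(q.min(0),q.max(0))
```

```text
wood top row 150 pred [185.18619871 179.57775233]
rows [-0.0031 -0.0025  0.1844] roll 0 pos [0.4989 0.3271 0.0918] yaw 0.296 j [ 0.52  0.31  1.33 -0.    1.51  0.22] t 23.3
blue rows/cols [155 212] [190 284]
[205.34303152 151.28508866] [286.87579501 241.70742989]
```

play_rows(
  commands=[
    [[-0.003,-0.002,0.06,0],[-0.003,-0.002,0.11,0],[-0.003,-0.002,0.15,0],[-0.003,-0.002,0.17,0],[-0.003,-0.002,0.178,0],[-0.003,-0.002,0.183,0],[-0.003,-0.002,0.183,0],[-0.003,-0.002,0.183,0]],
  ],
)

```text
t: 24.1
position: [0.4983, 0.3269, 0.0362]
tool_rot: [1.868, 2.525, 0.002]
wrist_force: [-0.5, -0.4, 1.0]
grip_width: 0.0204
grasp_force: 49.6
```

Seating height reached with only light force. I'll release, back off, and go for the medium lid.

play_rows(
  commands=[
    [[0,0,0,0],[0,0,0,0],[0,0,0,0],[0,0,-0.08,0],[0,0,-0.2,0],[0,0,-0.2,0],[0,0,-0.2,0]],
  ],
  jaw=0,
)

```text
t: 24.8
position: [0.4984, 0.3269, 0.0965]
tool_rot: [1.868, 2.525, 0.003]
wrist_force: [-0.7, 0.4, -0.7]
grip_width: 0.0425
grasp_force: 0.0
```

Run:
```python
from wr import *
go(.4366,.213,.08)
```

```text
rows [-0.3029 -0.3084  0.0541] roll 0 pos [0.4984 0.3269 0.0965] yaw 0.297 j [ 0.52  0.3   1.33 -0.    1.51  0.22] t 24.8
```

play_rows(
  commands=[
    [[-0.3,-0.308,0,0],[-0.3,-0.308,0,0],[-0.3,-0.308,0,0],[-0.3,-0.308,0.05,0],[-0.3,-0.308,0.05,0],[-0.3,-0.308,0.05,0]],
  ],
)

```text
t: 25.4
position: [0.4354, 0.2135, 0.0797]
tool_rot: [-1.868, -2.525, 0.003]
wrist_force: [-0.4, 0.6, -0.3]
grip_width: 0.0427
grasp_force: 0.0
```

Run:
```python
from wr import *
im,P=snap("w14"); q=proj([[.4366,.213,.018]],P)[0]; print(q); fit(im,P,{"lid medium":q})
print(proj(cyl(.4985,.326,.032,.055,.063),P).min(0),proj(cyl(.4985,.326,.032,.055,.063),P).max(0))
go(.4366,.213,-.01)
```

```text
[247.65366066 194.05275907]
lid medium [0.4369 0.2135] 8886.0 9168.0 0.969
[348.74110731   4.532478  ] [466.33382093 124.25934384]
rows [-0.0033  0.0019  0.3008] roll 0 pos [0.4358 0.2138 0.0802] yaw 0.297 j [ 0.38  0.01  1.68 -0.    1.45  0.08] t 25.45
```

View pics/w14.png

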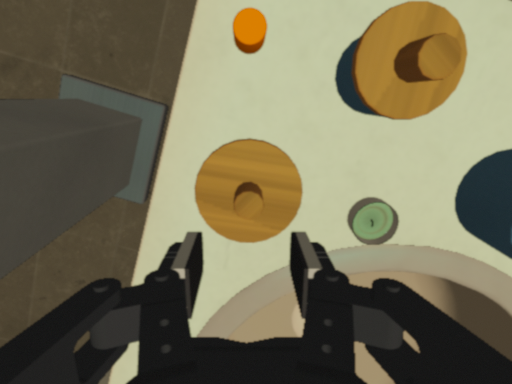

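The small lid sits flat where predicted (disc at columns 352–467, rows 1–119), and the medium lid is at (248,190). That was my last picture view, so the rest goes by numbers.

play_rows(
  commands=[
    [[-0.003,0.002,0.12,0],[-0.003,0.002,0.22,0],[-0.003,0.002,0.28,0],[-0.003,0.002,0.3,0],[-0.003,0.002,0.3,0],[-0.003,0.002,0.3,0]],
  ],
)

```text
t: 26.05
position: [0.4377, 0.2134, -0.0083]
tool_rot: [1.867, 2.525, 0.003]
wrist_force: [-0.1, 0.8, 0.8]
grip_width: 0.0429
grasp_force: 0.0
```

play_rows(
  commands=[
    [[0,0,0,0],[0,0,0,0],[0,0,0,0],[0,0,0,0],[0,0,0,0]],
  ],
  jaw=-1,
)

```text
t: 26.55
position: [0.4378, 0.2133, -0.0081]
tool_rot: [1.867, 2.524, 0.004]
wrist_force: [0.1, -0.2, 5.6]
grip_width: 0.0199
grasp_force: 49.4
```

Run:
```python
from wr import *
go(.53,.2,.12)
```

```text
rows [-0.1323  0.2821 -0.4262] roll 0 pos [ 0.4378  0.2133 -0.0081] yaw 0.297 j [0.38 0.12 1.75 0.   1.26 0.08] t 26.55
```

play_rows(
  commands=[
    [[0,0,-0.12,0],[0,0,-0.26,0],[0,0,-0.4,0],[0,0,-0.43,0],[-0.07,0.13,-0.43,0],[-0.14,0.26,-0.43,0],[-0.2,0.38,-0.43,0],[-0.26,0.48,-0.43,0],[-0.26,0.48,-0.43,0],[-0.26,0.48,-0.43,0]],
  ],
)

```text
t: 27.55
position: [0.5968, 0.18, 0.1176]
tool_rot: [-1.868, -2.523, 0.004]
wrist_force: [-0.2, 0.2, -0.9]
grip_width: 0.0202
grasp_force: 49.5
```

```bash
cat > rim.py <<'E'
from wr import *
def rim(im,P,n,x0):
    """fit jar from its outline: cost = silhouette edge distance (Canny distance transform)"""
    rr,h=JAR[n]; e=cv2.Canny(cv2.GaussianBlur(im,(5,5),0),30,80); D=np.minimum(cv2.distanceTransform(255-e,cv2.DIST_L2,5),6)
    from scipy.ndimage import map_coordinates as mc
    def cost(p):
        hull=cyl(*p,rr,h,h)[:60]; q=np.vstack([proj(hull,P),proj(cyl(*p,rr-.006,h,h)[:60],P)])
        ok=(q[:,0]>1)&(q[:,0]<510)&(q[:,1]>1)&(q[:,1]<382)
        return mc(D,[q[ok,1],q[ok,0]],order=1).mean(),ok.sum()
    best=min((cost((x0[0]+a,x0[1]+b))[0],x0[0]+a,x0[1]+b) for a in np.arange(-.01,.0101,.001) for b in np.arange(-.01,.0101,.001))
    return best,cost(best[1:])[1]
E
python3 - <<'E'
from rim import *
im,P=snap("w15"); q=proj(cyl(.641,.27,.04,0,.065),P); print("pred box",q.min(0),q.max(0))
print(rim(im,P,"medium",(.641,.27)))
hsv=cv2.cvtColor(im,cv2.COLOR_BGR2HSV); m=(hsv[:,:,1]>70)&(hsv[:,:,0]>90)&(hsv[:,:,0]<130)
print(locate(m,q.mean(0),[(.04,0,.065)],P,.065))
n,l,s,c=cv2.connectedComponentsWithStats(m.astype(np.uint8)); print([x[:5].tolist() for x in s[1:] if x[4]>300])
# sanity of the method on earlier views
w12=cv2.imread("pics/w12.png")
go(.641,.27,.10)
E
```

```text
pred box [278.66563903  33.42376849] [403.15100267 153.49267258]
((np.float32(0.80579746), np.float64(0.64), np.float64(0.27)), np.int64(120))
(array([0.64032032, 0.27036074]), 10678.0, 11623.0, np.float64(0.9186166551961459))
[[281, 35, 120, 117, 10678]]
rows [0.2419 0.2294 0.0609] roll 0 pos [0.5965 0.1805 0.1184] yaw 0.297 j [ 0.23  0.37  1.2   0.    1.58 -0.06] t 27.6
```

play_rows(
  commands=[
    [[0.08,0.08,0,0],[0.16,0.15,0,0],[0.243,0.226,0.03,0],[0.243,0.226,0.06,0],[0.243,0.226,0.06,0],[0.243,0.226,0.06,0]],
  ],
)

```text
t: 28.2
position: [0.6401, 0.2695, 0.1019]
tool_rot: [1.868, 2.526, -0.001]
wrist_force: [0.1, -0.2, -0.9]
grip_width: 0.02
grasp_force: 49.7
```

Run:
```python
from rim import *
im,P=snap("w16"); t=status.read_state()["position"]; z0=t[2]+.0081
b,rd=im[:,:,0].astype(int),im[:,:,2].astype(int); w=(rd-b>45).astype(np.uint8)
n,l,s,c=cv2.connectedComponentsWithStats(w); 
q=proj(cyl(*t[:2],.043,z0+.01,z0+.018),P); print("lid pred",q.min(0),q.max(0)); print([x.tolist() for x in s[1:] if x[4]>300])
go(.64,.27,.0475)
```

```text
lid pred [164.14270637 159.09819516] [329.63320073 313.5132438 ]
[[7, 0, 106, 108, 8756], [459, 0, 53, 37, 527], [83, 160, 246, 182, 18604], [370, 213, 56, 54, 2014]]
rows [ 0.0027 -0.0011  0.1836] roll 0 pos [0.6405 0.2693 0.1026] yaw 0.297 j [ 0.35  0.58  0.95 -0.    1.61  0.05] t 28.25
```

play_rows(
  commands=[
    [[0.002,0,0.06,0],[0.002,0,0.11,0],[0.002,0,0.15,0],[0.002,0,0.168,0],[0.002,0,0.176,0],[0.002,0,0.18,0],[0.002,0,0.18,0],[0.002,0,0.18,0]],
  ],
)

```text
t: 29.05
position: [0.6409, 0.2707, 0.0482]
tool_rot: [1.868, 2.525, 0.001]
wrist_force: [-0.3, -0.3, -1.1]
grip_width: 0.02
grasp_force: 49.7
```

play_rows(
  commands=[
    [[0,0,0.003,0],[0,0,0.005,0],[0,0,0.006,0],[0,0,0.006,0]],
  ],
)

```text
t: 29.45
position: [0.6409, 0.2707, 0.047]
tool_rot: [1.868, 2.525, 0.002]
wrist_force: [-2.6, -0.7, 4.6]
grip_width: 0.0196
grasp_force: 50.3
```

play_rows(
  commands=[
    [[0,0,0,0],[0,0,0,0],[0,0,0,0],[0,0,-0.08,0],[0,0,-0.2,0],[0,0,-0.2,0],[0,0,-0.2,0]],
  ],
  jaw=0,
)

```text
t: 30.15
position: [0.6411, 0.2707, 0.1067]
tool_rot: [1.868, 2.525, 0.003]
wrist_force: [-0.2, 0.9, -0.5]
grip_width: 0.0425
grasp_force: 0.0
```

play_rows(
  commands=[
    [[0,-0.4,0,0],[0,-0.5,0,0],[-0.5,-0.6,0,0],[-0.5,-0.6,-0.1,0],[-0.5,-0.6,-0.1,0],[-0.5,-0.6,-0.1,0],[-0.5,-0.6,-0.1,0],[-0.5,-0.6,-0.1,0]],
  ],
)

```text
t: 30.95
position: [0.5119, 0.0745, 0.1345]
tool_rot: [-1.869, -2.524, 0.001]
wrist_force: [0.1, 0.6, 0.4]
grip_width: 0.0428
grasp_force: 0.0
```

Run:
```python
from rim import *
st=status.read_state(); print(st["position"],st["t"],st["wrist_force"])
T=np.ascontiguousarray(viewer.camera("top")[:,:,::-1]); cv2.imwrite("pics/t17.png",T); PT=viewer.camera_params("top")
im,P=snap("w17"); I=np.ascontiguousarray(viewer.camera("scene")[:,:,::-1]); cv2.imwrite("pics/s17.png",I); PS=viewer.camera_params("scene")
def lid(im,P,n,xy,zc):
    b,rd=im[:,:,0].astype(int),im[:,:,2].astype(int); h=JAR[n][1]
    parts=[(LID[n],h,h+.008),(.011,h+.008,h+.036)]
    px=proj([[*xy,h+.008]],P)[0]
    v=locate(rd-b>38,px,parts,P,h+.008); return v[0].round(4),v[1],v[2],round(v[3],3)
for n,xy in dict(small=(.4985,.326),medium=(.64,.27),wide=(.6,-.318)).items():
    for k,(a,Q) in dict(top=(T,PT),wrist=(im,P),scene=(I,PS)).items():
        try: print(n,k,lid(a,Q,n,xy,0))
        except Exception as e: print(n,k,"-",e)
```

```text
[0.51189743 0.07451785 0.1345188 ] 30.95 [0.1433458  0.59728513 0.39228197]
small top (array([0.4992, 0.3279]), 381.0, 412.0, np.float64(0.918))
small wrist (array([0.6446, 0.2644]), 2277.0, 2295.0, np.float64(0.931))
small scene (array([0.5044, 0.3266]), 207.0, 154.0, np.float64(0.475))
medium top (array([0.6852, 0.1324]), 18.0, 693.0, np.float64(0.026))
medium wrist (array([0.6424, 0.2722]), 2277.0, 2401.0, np.float64(0.972))
medium scene (array([0.7307, 0.5042]), 17.0, 154.0, np.float64(0.11))
wide top (array([ 0.6016, -0.3194]), 1082.0, 1125.0, np.float64(0.958))
wide wrist (array([ 0.5049, -0.0588]), 30.0, 10953.0, np.float64(0.003))
wide scene (array([0.8592, 0.0032]), 146.0, 347.0, np.float64(0.172))
```

```bash
python3 -c "
from cell import r
print(r.close_job())"
```

```text
the job is handed in; nothing more can be done
None
```

I put both corks in the wide jar and closed all three jars with their own lids, each lowered to its seated height, then handed the job in at about 31 s; no verdict came back, and I didn't re-check the sink plug and salt shaker at the end, though no unexpected contact forces showed.

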